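# Eject the oven logger and trap it on the chute

### The arm

A 6-joint arm with a two-finger parallel gripper is mounted at the origin on the work surface. World frame = base frame: x ahead of the robot, y to its left, z up, the work surface at z = 0. Lengths are in m, angles in rad, forces in N, time in s.
With the tool pointing down it reaches from about 0.275 to 0.825 m from the base axis. Payload 4.9 kg.
Tool frame: the origin (TCP) lies midway between the tips of the shut fingers; the grasp point (between the pads) lies 19 mm behind it (bot.grip_depth is the distance from the TCP to the grasp point, in m); y points along the fingers, x is the direction in which the jaws open and shut, and the axes are right-handed (so a half turn about y gives the same grasp; the last joint's range is limited). The gripper opens to 85 mm and grips with 20 to 120 N. Pads are 22 mm wide; open, the fingers measure 114 mm over their backs; the gripper's body (76 mm by 85 mm) begins 54 mm behind the grasp point. The pads swing forward as they close: fully open they stand 13 mm farther back than shut.
Start: joints at [1.058, 0.326, -0.193, 1.052, 0, 1.437], TCP at [0.203, 0.511, 0.231] pointing down, gripper open.
Joint ranges: [-2.65, 2.65], [-0.97, 1.79], [-1.3, 1.35], [-1.93, 2.1], [-1.47, 1.37], [-3.14, 3.14]. Speed limits (rad/s): [2.57, 2.57, 3.14, 3.14, 3.14, 3.14].

### API

Orientations are given as a unit quaternion [w, x, y, z].
In Python, from cell import bot gives the robot as it stands. Calls block until the motion is done:
- bot.move_pose(position, orientation): joint-space move of the TCP to a pose.
- bot.move_linear(position, speed=0.15, rotation=None, until_force=None): straight line of the TCP; rotation=None keeps the orientation; speed is the mean speed in m/s. With until_force (N) it stops when the force on the tool has changed by that much, and returns True; else False.
- bot.goto_joints(angles): joint-space move.
- bot.set_gripper(opening, grasp_force=None): opening from 0.0 (shut) to 1.0 (fully open); grasp_force is the grip in N (None keeps the last); returns when the fingers have stopped.
- bot.wait(seconds).
- bot.solve_ik(position, orientation): joint angles nearest the present ones, or None.
- bot.camera(name): name is "scene" or "top"; returns the picture (420x560x3 uint8, red, green, blue); there is no depth.
- bot.calibration(name): a dict with "mtx" (3x3 intrinsics, pixels), "extrinsics" (4x4, takes a point from world to camera coordinates). Camera axes: x right, y down, z forward; pixel columns grow to the right and rows downward; lengths in m; the calibration is good to about 2 mm. A picture is of the moment at which its call begins. calibration takes no time and is no camera call.
A pose or a line that the arm cannot do raises bot.PlanningError and nothing moves.
- bot.close_job(): hands the job in, once; it reports no verdict.
Trained networks look in the newest picture that a camera, given by its name, has taken for a name from the list of things; names that differ only in an ending like _2 or _b are one class to them, and where a whole thing is asked for, a point or a joint stands for the part that bears it (a point fixed in the world has none). Each returns a list of dicts, best first, with "confidence" (0 to 1); they miss things now and then, are a little off and sometimes report something else, mostly with a low value. They report only what shows in the picture. A call takes as long as a camera call. They do not tell look-alikes from the thing itself.
- bot.search_frame(camera, thing): "bbox" ([left, top, width, height] in pixels, round what is visible of it).
Readings, each from a call of its own:
- bot.read_clock(): time.
- bot.read_joint_positions(): joint angles.
- bot.read_joint_vel(): joint speeds.
- bot.read_joint_efforts(): joint torques, N m.
- bot.read_position(): TCP position.
- bot.read_tool_rot(): TCP orientation.
- bot.read_ft_force(): force on the tool from outside, world axes, zero at the start.
- bot.read_moment(): the same for the moment, N m.
- bot.read_gripper_width(): opening from 0.0 (shut) to 1.0 (fully open).
Only numpy, scipy, OpenCV 4.12 (cv2) and the standard library are available. Lean on these libraries where they do the work, as an engineer would, in place of code of your own. Each camera call takes 0.05 s, during which the arm holds its last target.

### The job

The round steel temperature logger sits in the nest at the top of the docking station's sloped chute. Press the station's black eject key right down with one fingertip, and have the other finger in the chute to stop the popped logger before it slides off the chute's lower end into the return pan; do not pick the logger up, and leave the things standing around alone. Finish while holding: the program ends with the key still kept down and the logger resting against the other finger on the chute.

Things in the scene. Friction and masses are not known exactly. Their poses are not given: they have to be found in the camera images.
- dock: grey docking station fixed on the bench, about 280 x 120 x 90 mm. Origin on the bench; x points horizontally down the chute, y to the key's side. In mm along x: upright box (70 wide, 88 high) -133 to -103, nest centre -60, key and trap_point +6, chute's lower end +49, open white return pan (90 wide, 22 high) +45 to +145. Key at y = +52 on a grey pedestal 44 x 42, 44.5 high; chute along y = 0.
- chute: slippery white plastic chute of the station, 0.32 rad slope; floor 50 mm wide, side walls 4 mm thick, 10 mm above the floor. Origin: nest centre in the plane of the floor, 62 mm above the bench; x down the slope, y across towards the key, z normal to the floor. The nest, x -24.5 to +24.5 mm, is 6.5 mm deeper than the floor, which runs on to an open end at x = +115 mm.
- puck: the temperature logger: plain round steel puck, diameter 44, 18 mm thick, about 150 g, loose, in the nest at the start. Origin: centre of its underside; z along its axis. A lifter in the nest rises 0.75 mm per mm of key travel: after about 8 to 9 mm of key travel the puck clears the nest's rim and slides down the chute by itself within a fraction of a second.
- key_top (a point): centre of the top of the black square eject key (28 x 28 mm); moves with it. With the key up it is 57.5 mm above the bench and 17.5 mm above the chute floor at trap_point; fully down 12 mm lower, so the other fingertip, at the same height as the one on the key, then stands 5.5 mm above the floor at trap_point.
- eject_key (a joint): travel of the eject key in m: 0 up, 0.012 fully down. Vertical, sprung: about 1 N to start, about 4.5 N at the bottom with the logger's weight; it springs back up when let go.
- trap_point (a point): point on the chute floor, in the middle of its width, level with the key: 52 mm from the key's centre line, straight across the chute, and 70 mm down the slope from the nest's centre. A fingertip standing here blocks the chute while the finger beside it presses the key.
- mould0: bystander, leave alone: paper baking mould, open cup 100 mm wide, 75 mm high. Origin at the centre of its underside.
- mould1: bystander, leave alone: paper baking mould, as mould0. Origin at the centre of its underside.
- mould2: bystander, leave alone: paper baking mould, as mould0. Origin at the centre of its underside.
- cutter: bystander, leave alone: steel pastry-cutter ring, 60 mm wide, 30 mm high, beside the station. Origin at the centre of its underside.
- tin: bystander, leave alone: small steel jar, 48 mm wide, 45 mm high, beside the return pan on the key's side. Origin at the centre of its underside.
- spatula: bystander, leave alone: spatula lying along the station on the side away from the key. Origin near its middle.
- squeeze: bystander, leave alone: white squeeze bottle, 56 mm wide, 140 mm high. Origin at the centre of its underside.
Mind the look-alikes: they are no part of the job. What is shaped like the puck but turquoise or yellow is not meant.

How it is judged:
On the way, in this order (a step that is already met when the one before it is completed fails the run):
1. the eject key is pressed down by a finger (value of joint eject_key above 0.008 m and contact force between the fingers and eject_key above 0.5 N), for 0.02 s.
2. the popped puck is stopped on the chute by the other finger while the key is kept down (all of step 1 and x of puck in the frame of chute between 0.015 and 0.1 m and z of puck in the frame of chute between -0.004 and 0.008 m and contact force between the fingers and puck above 0.04 N and linear speed of puck below 0.02 m/s), for 0.3 s.
At the end, for the whole second after the job is handed in: The eject key is still held down by a finger (more than 8 mm of its 12 mm, over 0.5 N) and the puck lies at rest (under 20 mm/s) flat on the chute floor, its centre 15 to 100 mm down the slope from the nest's centre, resting against a finger (over 0.04 N) (all of step 2); the arm keeps its last pose, push and grip.
It fails at once if the puck slides off the lower end of the chute (x of puck in the frame of chute above 0.105 m).
It fails at once if the puck is lifted off the chute or out of it sideways (z of puck in the frame of chute above 0.02 m or y of puck in the frame of chute above 0.015 m or y of puck in the frame of chute below -0.015 m).
It fails at once if the puck is out of its nest while the key is up (dug out by hand, or the key let go) (x of puck in the frame of chute above 0.015 m and value of joint eject_key below 0.004 m).
It fails at once if a bystander is pushed more than 30 mm (distance of any of mould0, mould1, mould2, cutter, tin, spatula, squeeze from where it was at the start of the episode above 0.03 m).
It also fails if it takes over 29 s, if anything falls off the work surface, if the arm or the gripper's body presses on something with over 40 N, if the wrist force passes 120 N, or if a joint passes its speed limit or range.

## Working session

There is one attempt and no reset: what is moved stays moved. The work goes in short steps, each a Python script; the robot and the scene stay as the last script left them, time stands still between calls to the robot, and variables do not carry over. Pictures are saved under pics/ and viewed, and the job is handed in when it is done.

```bash
mkdir -p pics; ls; python3 - <<'E'
from cell import bot
import cv2
for n in("scene","top"):
    im=bot.camera(n); cv2.imwrite(f"pics/{n}0.png",im[:,:,::-1])
    c=bot.calibration(n); print(n,c)
    for t in("dock","puck","key_top","chute","tin","cutter","squeeze","spatula","mould0"):
        print(t,[( [round(float(v)) for v in d["bbox"]],round(d["confidence"],2)) for d in bot.search_frame(n,t)][:4])
print(bot.read_clock(),bot.read_tool_rot(),bot.read_gripper_width())
E
```

```text
pics
scene {'mtx': array([[396.67097604,   0.        , 278.17225133],
       [  0.        , 396.67097604, 208.92218195],
       [  0.        ,   0.        ,   1.        ]]), 'extrinsics': array([[ 0.58108408,  0.81383932,  0.0026178 , -0.33017712],
       [ 0.60683995, -0.43113798, -0.66773147, -0.26031216],
       [-0.5422975 ,  0.38959671, -0.74439763,  1.34041117],
       [ 0.        ,  0.        ,  0.        ,  1.        ]])}
dock [([225, 192, 55, 119], 0.94)]
puck [([235, 212, 18, 19], 0.81), ([318, 241, 19, 20], 0.66), ([266, 191, 14, 16], 0.64), ([238, 175, 18, 14], 0.56)]
key_top []
chute [([233, 205, 32, 64], 0.84)]
tin [([284, 264, 22, 26], 0.63)]
cutter [([277, 212, 27, 25], 0.56), ([100, 317, 42, 52], 0.46)]
squeeze [([102, 322, 39, 47], 0.92)]
spatula [([186, 207, 28, 89], 0.58)]
mould0 [([59, 253, 56, 52], 0.96), ([406, 168, 39, 39], 0.96), ([342, 122, 33, 33], 0.65)]
top {'mtx': array([[449.71372386,   0.        , 287.31915345],
       [  0.        , 449.71372386, 215.6237282 ],
       [  0.        ,   0.        ,   1.        ]]), 'extrinsics': array([[ 0.02137616, -0.99935094,  0.02899573, -0.02527809],
       [-0.9801203 , -0.02666918, -0.19660356,  0.52887364],
       [ 0.19724925, -0.02421667, -0.98005423,  1.45410159],
       [ 0.        ,  0.        ,  0.        ,  1.        ]])}
dock [([287, 170, 49, 76], 0.93)]
puck [([285, 260, 13, 15], 0.68), ([294, 216, 16, 12], 0.64), ([259, 233, 12, 14], 0.48), ([291, 194, 9, 12], 0.46)]
key_top []
chute [([294, 195, 28, 42], 0.62)]
tin [([284, 168, 16, 15], 0.46)]
cutter []
squeeze [([402, 183, 19, 16], 0.79)]
spatula [([318, 203, 42, 73], 0.86), ([400, 184, 24, 14], 0.52)]
mould0 [([396, 232, 38, 32], 0.97), ([131, 236, 35, 31], 0.83), ([138, 156, 35, 32], 0.71)]
1.0 [ 0.58518898 -0.58517756 -0.39693712  0.3969408 ] 0.9984757679644898
```

```bash
python3 - <<'E'
import cv2
a=cv2.imread("pics/scene0.png");b=cv2.imread("pics/top0.png")
cv2.imwrite("pics/scene_c.png",cv2.resize(a[160:330,170:350],None,fx=4.3,fy=3.5,interpolation=cv2.INTER_CUBIC)[:600,:800])
cv2.imwrite("pics/top_c.png",cv2.resize(b[150:290,230:390],None,fx=4,fy=4,interpolation=cv2.INTER_CUBIC))
E
```

```text
(no output)
```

View pics/scene0.png

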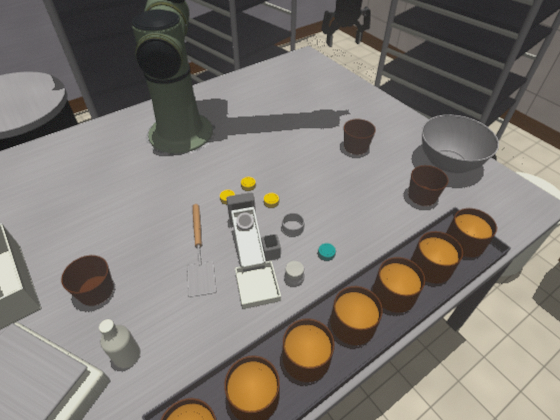

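View pics/top0.png

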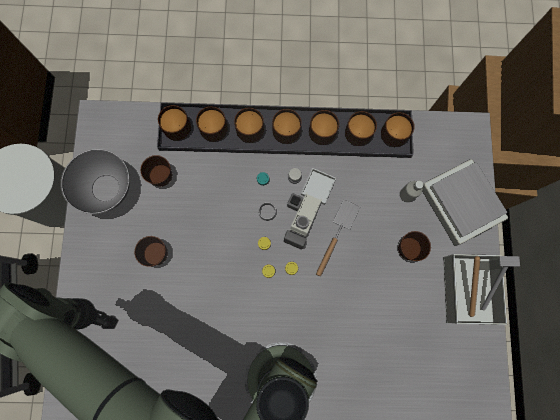

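```bash
sleep 1
```

```text
(no output)
```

View pics/scene_c.png

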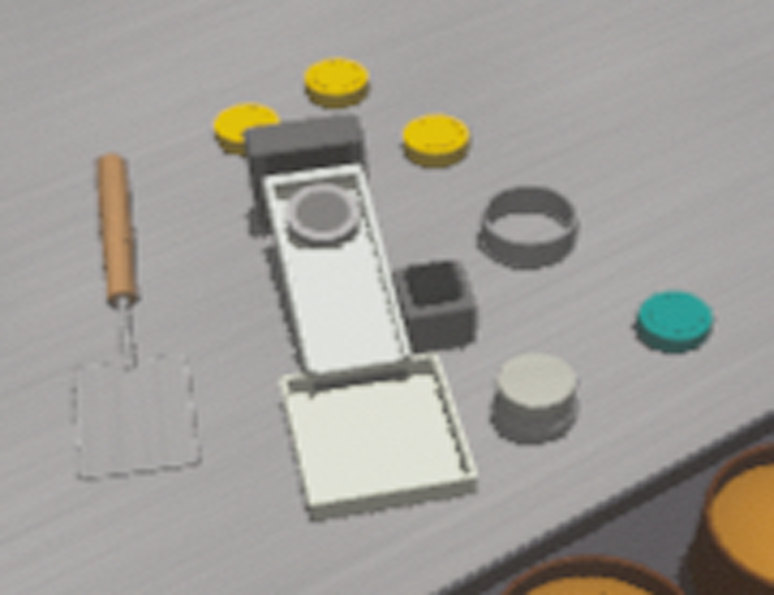

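View pics/top_c.png

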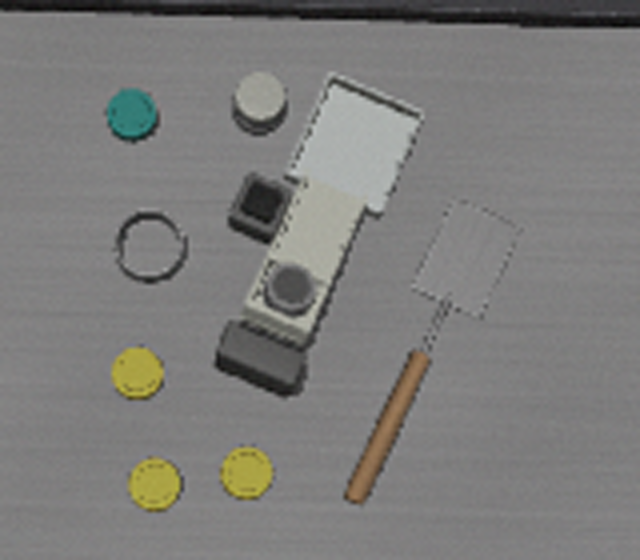

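```bash
cat > fit.py <<'E'
import numpy as np, cv2
from scipy.optimize import least_squares
from cell import bot
s=.32;c_,s_=np.cos(s),np.sin(s)
def chute(p): x,y,z=p; return [(-60+x*c_+z*s_),y,62-x*s_+z*c_]
F={"puck":chute((0,0,11.5)),"key":(6,52,57.5),"p1":(145,-45,22),"p2":(145,45,22),"p3":(45,45,22),"b1":(-133,-35,88),"b2":(-133,35,88),"b3":(-103,35,88),
 "e1":chute((115,-29,10)),"e2":chute((115,29,10))}
obs={"scene":({"puck":(323,213),"key":(437,284),"p1":(309,508),"p2":(476,480),"p3":(440,358),"b1":(247,130),"b2":(360,117),"b3":(364,146)},(170,160),(4.3,3.5)),
"top":({"puck":(290,287),"key":(262,201),"p2":(333,75),"p1":(424,117)},(230,150),(4,4))}
def proj(n,P):
    c=bot.calibration(n);E=c["extrinsics"]
    return cv2.projectPoints(np.atleast_2d(P).astype(float),cv2.Rodrigues(E[:3,:3])[0],E[:3,3],c["mtx"],None)[0][:,0]
def d2w(q,P):
    P=np.atleast_2d(P)/1000.;c,s=np.cos(q[2]),np.sin(q[2])
    return P@np.array([[c,s,0],[-s,c,0],[0,0,1]])+[q[0],q[1],q[3] if len(q)>3 else 0]
def res(q,full=False,views=("scene","top")):
    out={}
    for n in views:
        o,org,sc=obs[n]
        for k,v in o.items():
            px=(np.array(v)+.5)/sc-.5+org
            out[n,k]=proj(n,d2w(q,F[k]))[0]-px
    return out if full else np.concatenate(list(out.values()))
if __name__=="__main__":
    for views in (("scene","top"),("scene",),("top",)):
      for q0 in ([.5,0,0],[.5,0,0,0]):
        r=least_squares(res,q0,loss="soft_l1",kwargs=dict(views=views)); print(views,r.x.round(4),r.cost)
        if views==("scene","top"):
            for k,v in res(r.x,True).items(): print(k,v.round(2))
            if len(q0)==3: np.save("q.npy",r.x)
    for k in ("puck","key"):
        Ps=[]; U=[]
        for n in("scene","top"):
            o,org,sc=obs[n];U.append(((np.array(o[k])+.5)/sc-.5+org).reshape(2,1))
            cc=bot.calibration(n);Ps.append(cc["mtx"]@cc["extrinsics"][:3])
        X=cv2.triangulatePoints(*Ps,*U);print(k,(X[:3]/X[3]).T,"model",d2w(np.load("q.npy"),F[k]))
E
python3 fit.py
```

```text
('scene', 'top') [ 0.5628 -0.0828 -0.4002] 7.6155887319902416
('scene', 'puck') [ 0.18 -0.61]
('scene', 'key') [-0.61 -1.19]
('scene', 'p1') [-0.38  0.39]
('scene', 'p2') [0.1  0.58]
('scene', 'p3') [-0.66 -0.45]
('scene', 'b1') [-0.84 -0.67]
('scene', 'b2') [-0.27 -1.16]
('scene', 'b3') [ 0.88 -1.21]
('top', 'puck') [-0.1  -1.08]
('top', 'key') [-0.03 -1.57]
('top', 'p2') [-0.33 -2.  ]
('top', 'p1') [ 0.5  -2.18]
('scene', 'top') [ 0.5594 -0.081  -0.4019 -0.0074] 3.0538961961591276
('scene', 'puck') [0.29 0.13]
('scene', 'key') [-0.74 -0.56]
('scene', 'p1') [-0.38  0.44]
('scene', 'p2') [-0.23  0.76]
('scene', 'p3') [-0.82 -0.  ]
('scene', 'b1') [-0.54  0.21]
('scene', 'b2') [-0.17 -0.23]
('scene', 'b3') [ 0.95 -0.32]
('top', 'puck') [-0.83  0.31]
('top', 'key') [-0.67 -0.13]
('top', 'p2') [-0.96 -0.45]
('top', 'p1') [-0.24 -0.63]
('scene',) [ 0.5644 -0.0832 -0.399 ] 2.6973888113043722
('scene',) [ 0.5573 -0.079  -0.3989 -0.0109] 1.3688073564588845
('top',) [ 0.5569 -0.0825 -0.4067] 0.5559715646075629
('top',) [ 0.5645 -0.0848 -0.407  -0.0297] 0.07727794385534592
puck [[ 0.50842745 -0.06099177  0.06816259]] model [[ 0.51088951 -0.06083619  0.07291621]]
key [[ 0.58605204 -0.03635264  0.04884027]] model [[ 0.58860164 -0.03724808  0.0575    ]]
```

```bash
cat > ov.py <<'E'
import numpy as np, cv2, sys
from fit import *
def overlay(src,out,n,q,org,wh,sc=8):
    im=cv2.imread(src)[org[1]:org[1]+wh[1],org[0]:org[0]+wh[0]]
    im=cv2.resize(im,None,fx=sc,fy=sc,interpolation=cv2.INTER_CUBIC)
    def pl(P,col,closed=True):
        u=(proj(n,d2w(q,P))-org+.5)*sc-.5
        cv2.polylines(im,[np.round(u).astype(int)],closed,col,1)
    R=lambda x0,x1,y0,y1,z:[(x0,y0,z),(x1,y0,z),(x1,y1,z),(x0,y1,z)]
    pl(R(-8,20,38,66,57.5),(0,0,255));pl(R(-16,28,31,73,44.5),(0,255,0));pl(R(-16,28,31,73,0),(0,120,0));pl(R(45,145,-45,45,22),(255,0,0));pl(R(45,145,-45,45,0),(255,100,100))
    pl(R(-133,-103,-35,35,88),(255,0,255))
    pl([chute(p) for p in R(-24.5,115,-29,29,10)],(0,200,255))
    a=np.linspace(0,6.28,40);pl([chute((22*np.cos(t),22*np.sin(t),11.5)) for t in a],(0,0,255))
    cv2.imwrite(out,im)
if __name__=="__main__":
    q=[.561,-.082,-.402]
    overlay("pics/scene0.png","pics/ov_s.png","scene",q,(220,185),(75,75*5//4+25),5)
    overlay("pics/top0.png","pics/ov_t.png","top",q,(275,160),(70,90),6)
E
python3 ov.py
sleep 1
```

```text
(no output)
```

View pics/ov_s.png

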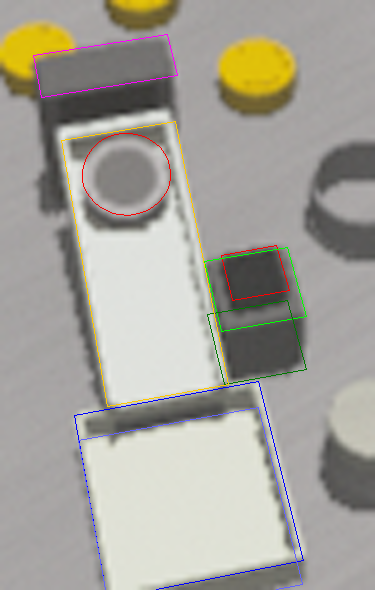

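View pics/ov_t.png

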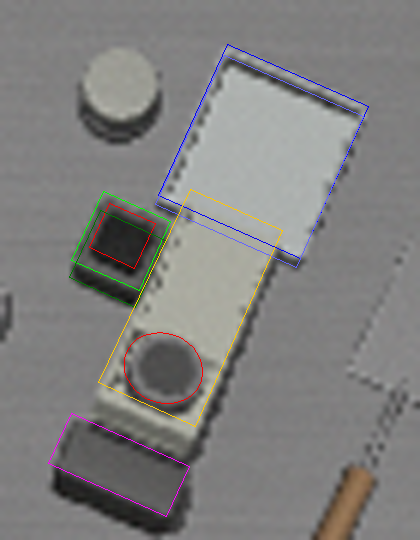

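```bash
cat > hv.py <<'E'
import numpy as np
from scipy.spatial.transform import Rotation as Ro
from fit import d2w
q=[.561,-.082,-.402]
def quat(sign):
    a=q[2]; xd=sign*np.array([-np.sin(a),np.cos(a),0]); yd=np.array([0,0,-1.]); 
    r=Ro.from_matrix(np.column_stack([xd,yd,np.cross(xd,yd)])).as_quat(); return np.roll(r,1)
E
python3 - <<'E'
from hv import *
from cell import bot
import cv2
print(bot.read_clock())
J=bot.read_joint_positions()
p=d2w(q,(7,26,135))[0]
best=None
for s in(1,-1):
    j=bot.solve_ik(p,quat(s)); print(s,p,j)
    if j is not None:
        d=np.abs(np.array(j)-J).max()
        if best is None or d<best[0]: best=(d,s)
s=best[1]; print(best)
bot.set_gripper(.44)
bot.move_pose(p,quat(s))
for n in("scene","top"): cv2.imwrite(f"pics/{n}1.png",bot.camera(n)[:,:,::-1])
print(bot.read_clock(),bot.read_position(),bot.read_gripper_width(),bot.read_ft_force())
from ov import overlay
overlay("pics/scene1.png","pics/ov_s1.png","scene",q,(210,130),(110,110),5)
overlay("pics/top1.png","pics/ov_t1.png","top",q,(255,150),(100,100),6)
E
```

```text
1.0
1 [ 0.57761471 -0.06081153  0.135     ] [-0.23195588  0.46104522 -0.24875284  0.86099827  0.          0.17004412]
-1 [ 0.57761471 -0.06081153  0.135     ] [-0.23195588  0.46104522 -0.24875284  0.86099827  0.         -2.97154853]
(np.float64(1.2898038363020528), 1)
4.075 [ 0.57772311 -0.05990752  0.13514291] 0.440079052597206 [-0.73103006 -0.49515928  0.11731525]
```

```bash
sleep 1
```

```text
(no output)
```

View pics/ov_s1.png

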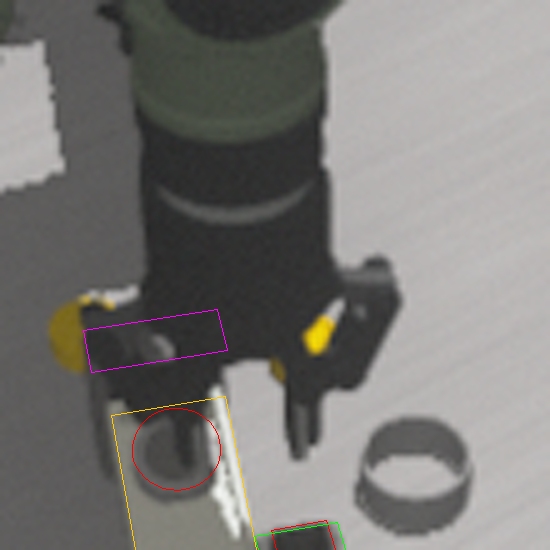

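View pics/ov_t1.png

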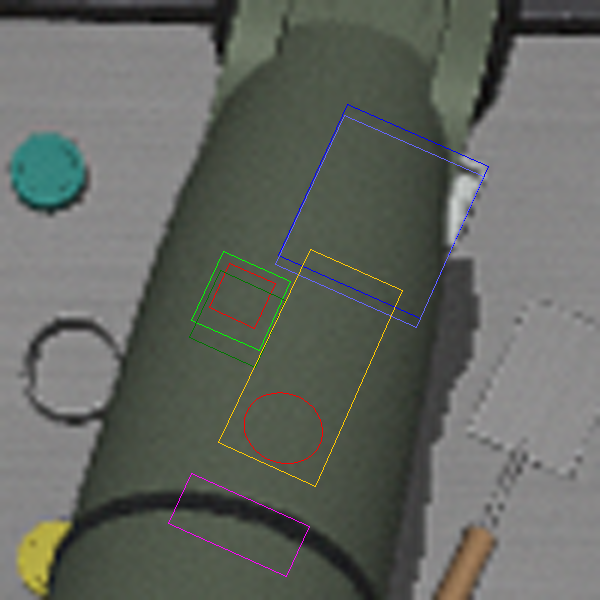

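```bash
python3 - <<'E'
from hv import *
from fit import proj
from cell import bot
import cv2
P=np.array(bot.read_position()); a=q[2]
dx=np.array([np.cos(a),np.sin(a),0]);dy=np.array([-np.sin(a),np.cos(a),0])
for h in(0,.006,.012):
  for y in(-.033,-.026,-.019,.019,.026,.033):
    for x in (-.011,.011):
      u=proj("scene",P+dx*x+dy*y+[0,0,h])[0]; print(h,y,x,((u-[210,130]+.5)*5).round())
im=cv2.imread("pics/scene1.png")[195:245,225:285]
im=cv2.convertScaleAbs(im,alpha=1.8,beta=20)
cv2.imwrite("pics/tips.png",cv2.resize(im,None,fx=10,fy=10,interpolation=cv2.INTER_CUBIC))
E
```

```text
0 -0.033 -0.011 [174. 448.]
0 -0.033 0.011 [182. 484.]
0 -0.026 -0.011 [189. 445.]
0 -0.026 0.011 [197. 482.]
0 -0.019 -0.011 [204. 443.]
0 -0.019 0.011 [212. 479.]
0 0.019 -0.011 [285. 429.]
0 0.019 0.011 [295. 465.]
0 0.026 -0.011 [300. 427.]
0 0.026 0.011 [310. 463.]
0 0.033 -0.011 [315. 424.]
0 0.033 0.011 [325. 460.]
0.006 -0.033 -0.011 [173. 439.]
0.006 -0.033 0.011 [181. 476.]
0.006 -0.026 -0.011 [188. 437.]
0.006 -0.026 0.011 [196. 473.]
0.006 -0.019 -0.011 [203. 434.]
0.006 -0.019 0.011 [212. 470.]
0.006 0.019 -0.011 [285. 421.]
0.006 0.019 0.011 [295. 457.]
0.006 0.026 -0.011 [300. 418.]
0.006 0.026 0.011 [310. 454.]
0.006 0.033 -0.011 [315. 416.]
0.006 0.033 0.011 [325. 452.]
0.012 -0.033 -0.011 [172. 431.]
0.012 -0.033 0.011 [180. 467.]
0.012 -0.026 -0.011 [187. 428.]
0.012 -0.026 0.011 [196. 464.]
0.012 -0.019 -0.011 [203. 426.]
0.012 -0.019 0.011 [211. 462.]
0.012 0.019 -0.011 [285. 412.]
0.012 0.019 0.011 [295. 448.]
0.012 0.026 -0.011 [300. 410.]
0.012 0.026 0.011 [310. 445.]
0.012 0.033 -0.011 [315. 407.]
0.012 0.033 0.011 [325. 443.]
```

View pics/tips.png

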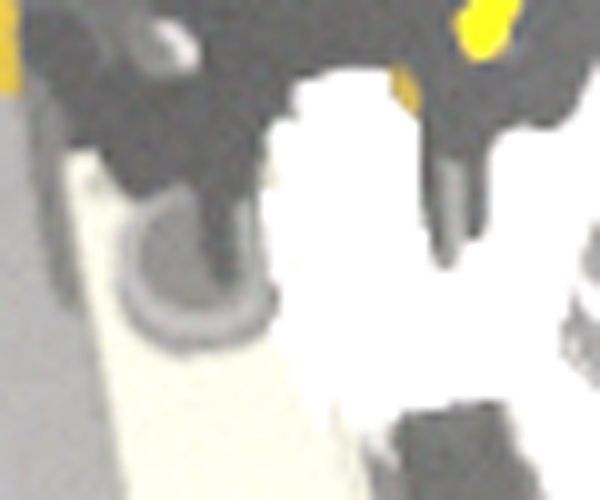

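```bash
python3 - <<'E'
from hv import *
from cell import bot
import cv2
p=d2w(q,(7,26,60))[0]
print(bot.move_linear(p,speed=.08,until_force=5))
for n in("scene",): cv2.imwrite(f"pics/{n}2.png",bot.camera(n)[:,:,::-1])
print(bot.read_clock(),bot.read_position(),p,bot.read_gripper_width(),bot.read_ft_force())
from ov import overlay
overlay("pics/scene2.png","pics/ov_s2.png","scene",q,(215,175),(80,75),8)
im=cv2.imread("pics/scene2.png")[175:250,215:295]
cv2.imwrite("pics/s2.png",cv2.resize(cv2.convertScaleAbs(im,alpha=1.7,beta=20),None,fx=8,fy=8,interpolation=cv2.INTER_CUBIC))
E
```

```text
False
5.2167 [ 0.57818255 -0.06092072  0.06064643] [ 0.57761471 -0.06081153  0.06      ] 0.4371605532211073 [0.46407981 0.04527159 0.28187729]
```

```bash
sleep 1
```

```text
(no output)
```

View pics/ov_s2.png

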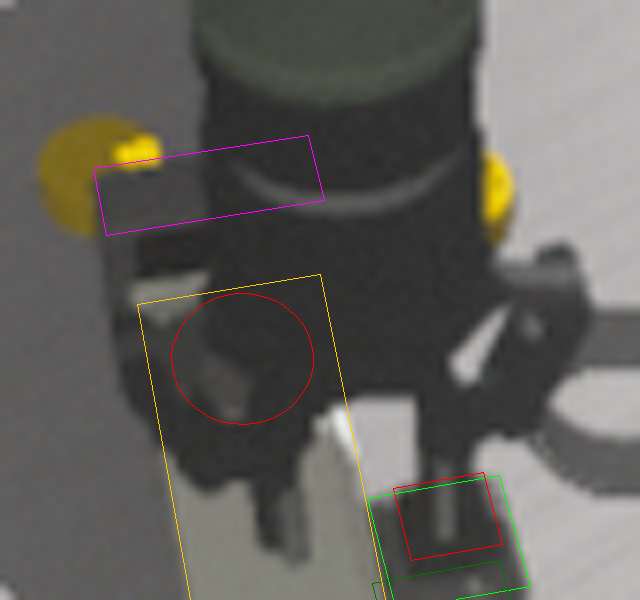

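View pics/s2.png

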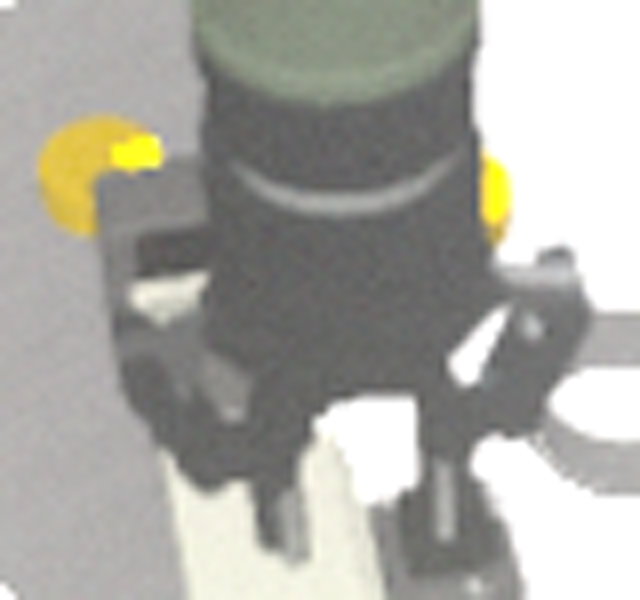

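The scene view shows the left finger over the middle of the chute at pixel (250,245). The right finger is just above the black key at (270,243). Both are where they should be, so I'll press now.

```bash
python3 - <<'E'
from hv import *
from cell import bot
import cv2
f0=np.array(bot.read_ft_force())
p=d2w(q,(7,26,34))[0]
print(bot.move_linear(p,speed=.03,until_force=11))
print(bot.read_clock(),bot.read_position(),bot.read_ft_force()-f0)
bot.wait(.4)
for n in("scene",): cv2.imwrite(f"pics/{n}3.png",bot.camera(n)[:,:,::-1])
print(bot.read_clock(),bot.read_position(),p,bot.read_gripper_width(),bot.read_ft_force()-f0)
print(bot.search_frame("scene","puck"))
from ov import overlay
overlay("pics/scene3.png","pics/ov_s3.png","scene",q,(215,175),(80,75),8)
im=cv2.imread("pics/scene3.png")[175:250,215:295]
cv2.imwrite("pics/s3.png",cv2.resize(cv2.convertScaleAbs(im,alpha=1.7,beta=20),None,fx=8,fy=8,interpolation=cv2.INTER_CUBIC))
E
```

```text
True
5.8167 [ 0.57818722 -0.0608751   0.0441937 ] [-1.6232937   0.01141823  7.92970876]
6.2667 [ 0.57826403 -0.06088494  0.04419419] [ 0.57761471 -0.06081153  0.034     ] 0.438787091669819 [-2.29170088 -0.96451559  9.03030662]
[{'bbox': [316.2, 241.5, 20.3, 15.3], 'confidence': 0.63}, {'bbox': [242.2, 225.1, 14.7, 14.0], 'confidence': 0.59}, {'bbox': [221.0, 192.5, 17.9, 8.0], 'confidence': 0.51}]
```

```bash
sleep 1
```

```text
(no output)
```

View pics/s3.png

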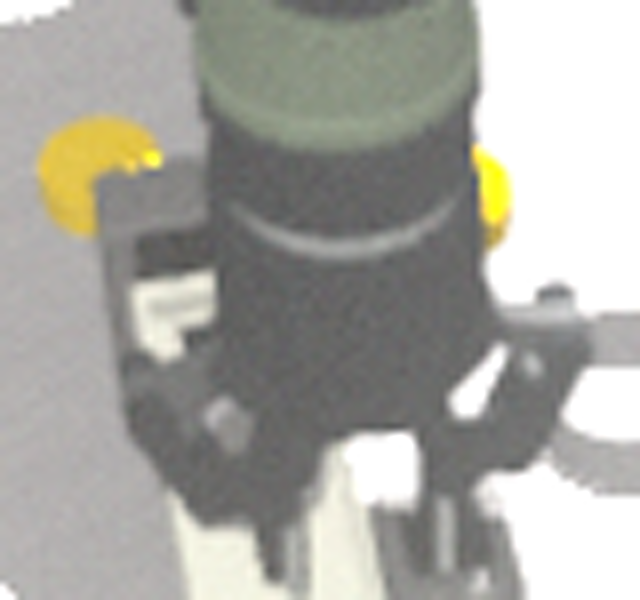

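```bash
python3 - <<'E'
from hv import *
from fit import *
from cell import bot
import cv2
im=cv2.imread("pics/scene3.png")[175:265,205:305]
im=cv2.resize(cv2.convertScaleAbs(im,alpha=2.2,beta=10),None,fx=8,fy=8,interpolation=cv2.INTER_CUBIC)[:600]
im=im[-600:]
a=np.linspace(0,6.28,40)
for x,z,col in((0,2.5,(0,0,255)),(38,0,(0,255,0))):
  for h in(0,18):
    u=(proj("scene",d2w(q,[chute((x+22*np.cos(t),22*np.sin(t),z+h)) for t in a]))-[205,175]+.5)*8
    cv2.polylines(im,[u.astype(int)],True,col,1)
for y in(0,52):
    u=(proj("scene",d2w(q,[(x,y+yy,45.5) for x,yy in((-4,-7),(18,-7),(18,7),(-4,7))]))-[205,175]+.5)*8
    cv2.polylines(im,[u.astype(int)],True,(255,0,255),1)
cv2.imwrite("pics/s3b.png",im)
E
```

```text
(no output)
```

View pics/s3b.png

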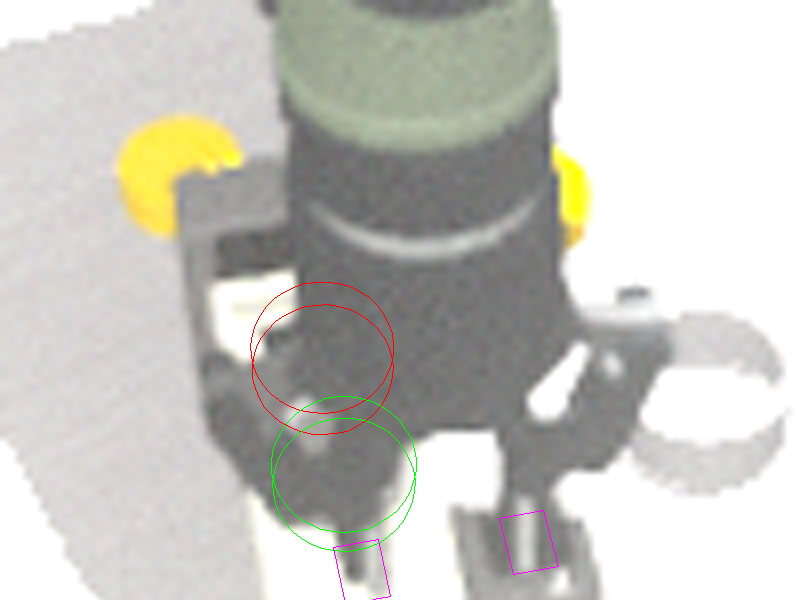

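```bash
python3 - <<'E'
from hv import *
from cell import bot
p=np.array(bot.read_position()); f=[np.array(bot.read_ft_force())]
t=p.copy(); t[2]-=.004
print(bot.move_linear(t,speed=.02,until_force=8))
bot.wait(.3)
print(bot.read_clock(),bot.read_position()-p,f[0],bot.read_ft_force(),bot.read_moment(),bot.read_gripper_width())
import cv2
im=bot.camera("scene");cv2.imwrite("pics/scene4.png",im[:,:,::-1])
a=im[190:265,205:305,::-1]
im=cv2.resize(cv2.convertScaleAbs(a,alpha=3,beta=0),None,fx=8,fy=8,interpolation=cv2.INTER_CUBIC)
cv2.imwrite("pics/s4.png",im)
im=bot.camera("top");cv2.imwrite("pics/top4.png",im[:,:,::-1])
E
```

```text
True
6.825 [ 7.79210678e-05 -1.60092816e-05 -3.96957503e-05] [-2.079823    0.30849413  9.2970533 ] [-3.69472613 -0.08244243 11.77273615] [0.14328293 0.65665445 0.06491283] 0.4411010245825529
```

View pics/s4.png

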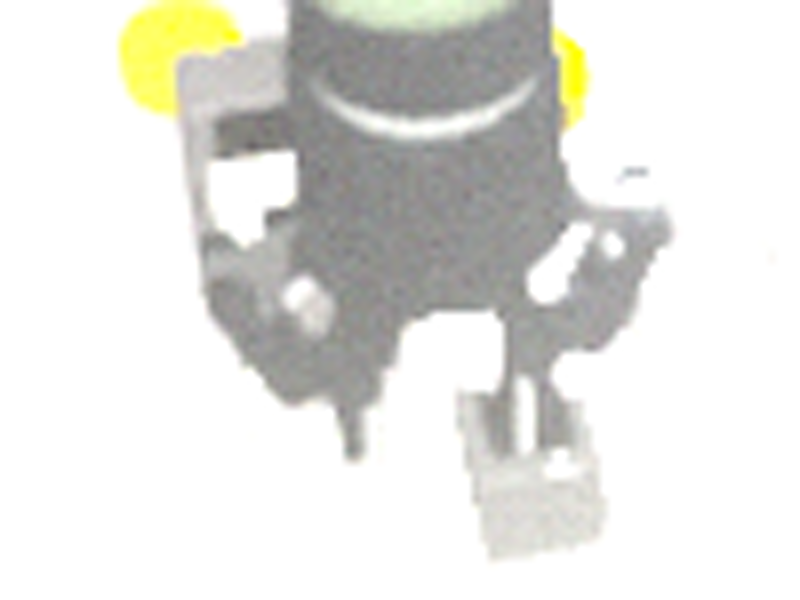

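View pics/top4.png

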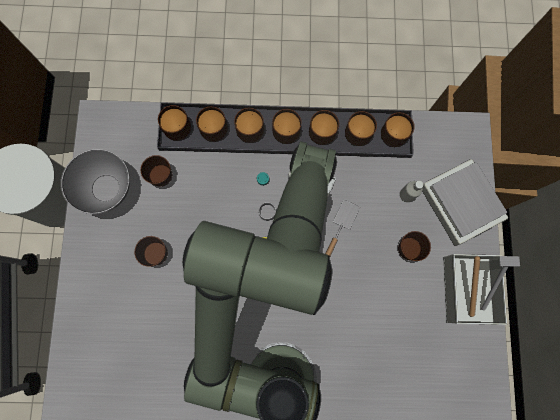

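```bash
python3 - <<'E'
import cv2,numpy as np
o=[]
for k in("scene0","scene2","scene4"):
    a=cv2.imread(f"pics/{k}.png")[200:240,222:262]
    o.append(cv2.resize(cv2.LUT(a,(255*(np.arange(256)/255)**.6).astype(np.uint8)),None,fx=6.6,fy=10,interpolation=cv2.INTER_NEAREST))
cv2.imwrite("pics/cmp.png",np.hstack(o))
E
```

```text
(no output)
```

View pics/cmp.png

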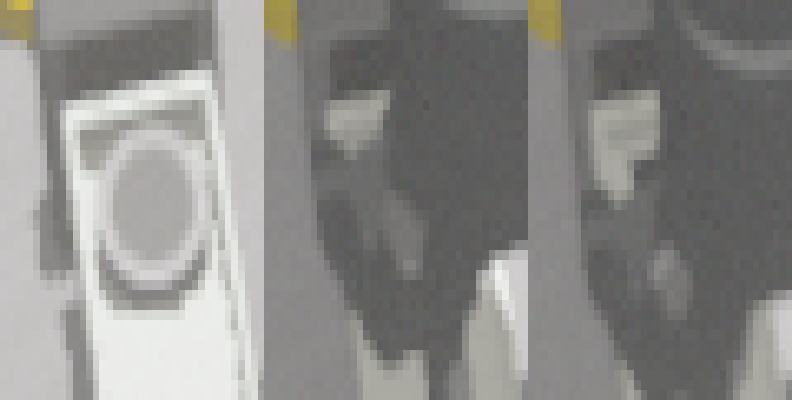

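```bash
python3 - <<'E'
import cv2,numpy as np
from hv import *
from fit import *
o=[]
a=np.linspace(0,6.28,60)
for k in("scene2","scene4","scene4"):
    im=cv2.imread(f"pics/{k}.png")[212:260,235:270].astype(float)
    im=np.clip((im-30)*1.3,0,255).astype(np.uint8)
    im=cv2.resize(im,None,fx=7.6,fy=12,interpolation=cv2.INTER_NEAREST)
    if len(o)==2:
      for h in(0,18):
        u=(proj("scene",d2w(q,[chute((38+22*np.cos(t),22*np.sin(t),h)) for t in a]))-[235,212]+.5)*[7.6,12]
        cv2.polylines(im,[u.astype(int)],True,(0,200,0),1)
    o.append(im)
cv2.imwrite("pics/cmp2.png",np.hstack(o))
E
```

```text
(no output)
```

View pics/cmp2.png

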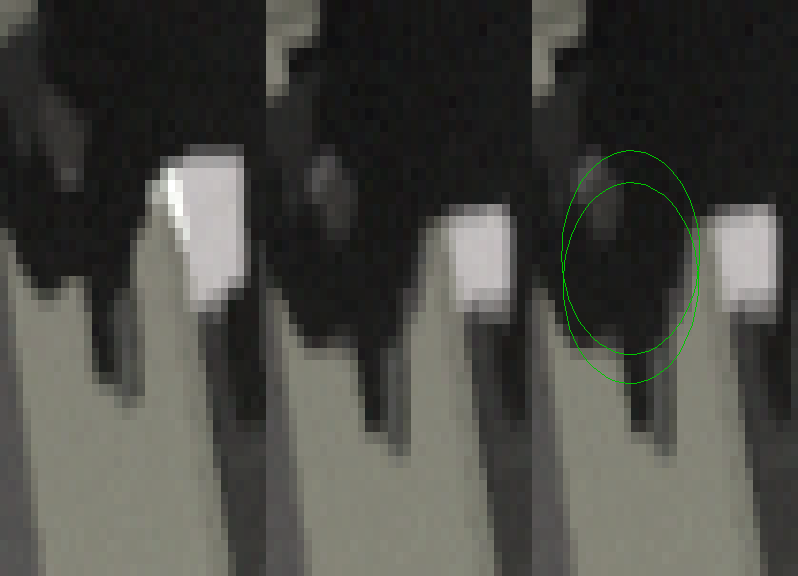

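```bash
python3 - <<'E'
import cv2,numpy as np
from hv import *
from fit import *
o=[]
a=np.linspace(0,6.28,80)
for x in(0,8,16,24,31):
    im=cv2.imread("pics/scene4.png")[202:252,228:264].astype(float)
    im=np.clip((im-20)*1.6,0,255).astype(np.uint8)
    im=cv2.resize(im,None,fx=4.4,fy=11*.4*1.0,interpolation=cv2.INTER_NEAREST)
    im=cv2.resize(im,None,fx=1,fy=2) 
    for h in(0,18):
        u=(proj("scene",d2w(q,[chute((x+22*np.cos(t),22*np.sin(t),h+(2.5 if x<24 else 0))) for t in a]))-[228,202]+.5)*[4.4,8.8]
        cv2.polylines(im,[u.astype(int)],True,(0,200,0),1)
    o.append(im)
cv2.imwrite("pics/cmp3.png",np.hstack(o))
E
```

```text
(no output)
```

View pics/cmp3.png

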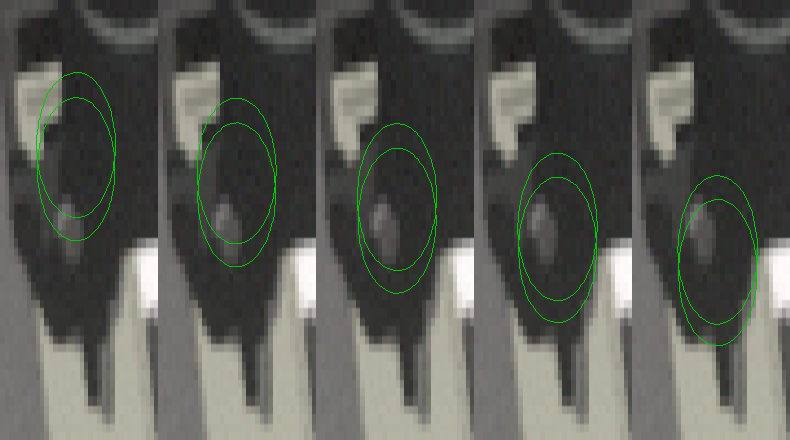

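```bash
python3 - <<'E'
from cell import bot
from hv import *
from fit import proj,chute
for i in range(3):
    bot.camera("scene"); print([([round(float(v),1) for v in d["bbox"]],round(d["confidence"],2)) for d in bot.search_frame("scene","puck")], [([round(float(v),1) for v in d["bbox"]],round(d["confidence"],2)) for d in bot.search_frame("scene","eject_key")])
print([proj("scene",d2w(q,chute((x,0,9))))[0].round(1) for x in(0,10,20,31,40)])
print(bot.read_clock(),bot.read_position(),bot.read_ft_force(),bot.read_moment())
E
```

```text
[([320.6, 241.9, 15.8, 14.9], 0.57), ([239.6, 223.7, 17.3, 14.3], 0.51), ([221.2, 189.2, 14.0, 13.9], 0.44)] [([265.7, 241.1, 9.7, 2.2], 0.56), ([61.2, 255.2, 55.1, 50.7], 0.5)]
[([223.4, 189.1, 11.6, 12.4], 0.48), ([318.2, 238.5, 18.0, 22.7], 0.48), ([239.4, 225.0, 16.7, 16.6], 0.45)] [([263.5, 240.0, 5.5, 3.0], 0.54), ([99.5, 320.7, 43.3, 48.8], 0.24)]
[([317.7, 243.5, 18.4, 14.7], 0.71), ([241.7, 226.5, 4.7, 4.2], 0.55)] [([261.9, 242.6, 15.9, 1.6], 0.57)]
[array([244.8, 219.7]), array([245.5, 223.3]), array([246.2, 227. ]), array([247. , 231.1]), array([247.6, 234.5])]
7.375 [ 0.57827089 -0.06089857  0.04409722] [-3.20450302 -0.5478684  11.81704066] [0.15965616 0.65887086 0.12237067]
```

```bash
python3 - <<'E'
from cell import bot
bot.wait(.5); print(bot.read_clock(),bot.read_position(),bot.read_ft_force()); bot.close_job()
E
```

```text
7.875 [ 0.57826659 -0.06088902  0.04408725] [-2.90569373 -0.35642651 11.35420723]
the job is handed in; nothing more can be done
```

I pressed the eject key down with one finger while the other finger blocked the chute, and handed the job in at about 7.9 s in that pose. I got no verdict, and the arm hid most of the logger, so the catch is inferred from the checks below rather than seen directly.

**What I did:** I found the dock from both camera views and opened the jaws so the fingertips stood about 52 mm apart. I then lowered them slowly, one over the key and one over the middle of the chute, until they met a hard stop. I pushed once more and held.

**What the last checks showed:**
- **Key:** The fingers are on a rigid stop. The extra push moved them only 0.04 mm, and the steady upward force is about 11–12 N, well above the key's 4.5 N. The network sees the key as only about 2 pixels tall, so nearly flush with its pedestal.
- **Logger:** Where the nest can still be seen, it is empty. Three of the four network detections put the logger about 31 mm down the slope, where it should rest against the finger. The fourth boxed only a small patch nearby.

**What was uncertain or disagreed:**
- **Dock position:** The two camera views disagreed on it by about 6 mm, so I used a value between them.
- **Sideways force:** There is a pull of about 3 N against the slope direction. I took it as friction on the key.
- **Finger contact:** The force of the logger on the finger is too small to pick out of the wrist reading, so I could not measure it.
- **Bystanders:** I did not check their positions again at the end. Nothing unexpected touched the tool on the way.

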